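# Stack a stepped plinth for the potted maple

### The arm

A 6-joint arm with a two-finger parallel gripper is mounted at the origin on the work surface. World frame = base frame: x ahead of the robot, y to its left, z up, the work surface at z = 0. Lengths are in m, angles in degrees, forces in N, time in s.
With the tool pointing down it reaches from about 0.325 to 0.85 m from the base axis. Payload 15.5 kg.
Tool frame: the origin (TCP) lies midway between the tips of the shut fingers; the grasp point (between the pads) lies 19 mm behind it; z points along the fingers, y is the line along which they close (so a half turn about z gives the same grasp; the last joint's range is limited). The gripper opens to 91 mm and grips with 3 to 60 N. Pads are 32 mm wide; open, the fingers measure 118 mm over their backs; the gripper's body (76 mm by 178 mm) begins 60 mm behind the grasp point.
Start: joints at [-77.779, 28.281, 77.091, -0, 74.628, -5.472], TCP at [0.19, -0.595, 0.214] pointing down, gripper open.
Joint ranges: [-166.48, 166.48], [-47.26, 123.95], [12.59, 153.08], [-70.14, 250.14], [6.76, 159.57], [-176.63, 176.63]. Speed limits (degrees/s): [108.29, 108.29, 147.25, 172.46, 172.46, 172.46].

### API

Orientations are given as a 3x3 rotation matrix whose columns are the frame's x, y, z axes.
In Python, from bench import ctrl gives the robot as it stands. The module is installed in compiled form; this text tells all that it offers. Calls block until the motion is done:
- ctrl.goto(position, orientation): joint-space move of the TCP to a pose.
- ctrl.move_l(position, vel=0.15, ori=None, contact_N=None): straight line of the TCP; ori=None keeps the orientation; vel is the mean speed in m/s. With contact_N (N) it stops when the force on the tool has changed by that much, and returns True; else False.
- ctrl.movej(angles): joint-space move.
- ctrl.command_gripper(opening): opening from 0.0 (shut) to 1.0 (fully open); the grip force is fixed at half the most; returns when the fingers have stopped.
- ctrl.sleep(seconds).
- ctrl.ik(position, orientation): joint angles nearest the present ones, or None.
- ctrl.read_camera(name): name is "scene" or "top"; returns the picture (480x640x3 uint8, blue, green, red); there is no depth.
- ctrl.camera_params(name): a dict with "fx", "fy", "cx", "cy" (pixels), "D" ([k1, k2, p1, p2, k3] as OpenCV has them; the pictures are not rectified), "pose" (4x4, takes a point from camera to world coordinates). Camera axes: x right, y up, looking along -z (the intrinsics and any distortion apply to the point x, -y, -z); pixel columns grow to the right and rows downward; lengths in m; the calibration is good to about 2 mm. A picture is of the moment at which its call begins. camera_params takes no time and is no camera call.
A pose or a line that the arm cannot do raises ctrl.MotionError and nothing moves.
- ctrl.sign_off(): hands the job in; it is judged then, once.
Readings, each from a call of its own:
- ctrl.current_t(): time.
- ctrl.current_q(): joint angles.
- ctrl.current_dq(): joint speeds.
- ctrl.current_effort(): joint torques, N m.
- ctrl.current_tool_pos(): TCP position.
- ctrl.current_eef_rot(): TCP orientation.
- ctrl.current_contact_force(): force on the tool from outside, world axes, zero at the start.
- ctrl.current_wrist_torque(): the same for the moment, N m.
- ctrl.current_grip_width(): opening from 0.0 (shut) to 1.0 (fully open).
- ctrl.current_grasp_force(): force on a finger pad.
Only numpy, scipy, OpenCV 4.12 (cv2) and the standard library are available. Lean on these libraries where they do the work, as an engineer would, in place of code of your own. Each camera call takes 0.05 s, during which the arm holds its last target. There are 200 camera calls.

### The job

First clear the chunky pine offcut off the green mat and lay it in the aluminium tray. Then stack the three flat boards into a neat stepped plinth in the middle of the mat, longest at the bottom, medium next and shortest on top, each lying flat, centred on the one below and square with it, and the pile square with the mat, lengthwise along it. Leave the glue bottle, clay pot, file and spring clamp where they are, and let go of everything.

Things in the scene. Friction and masses are not known exactly. Their poses are not given: they have to be found in the camera images.
- mat: thin green silicone mat, stuck down, 190 x 130 x 3 mm. Origin at the centre of its underside (its top is 3 mm above); x along its 190 mm length, z up. The plinth goes in its middle.
- tray: shallow open aluminium tray, fixed, 200 (x) x 170 (y) x 25 mm high, walls and floor 3 mm thick. Origin at the centre of its underside.
- offcut: chunky pine offcut, 80 (x) x 45 (y) x 42 (z) mm, lying loose on the mat at the start. Origin at the centre of its underside.
- offcut_mid (a point): the middle of the offcut's bulk, 21 mm above its origin
- rack: aluminium sloping rest, fixed, 160 (x) x 90 (y) mm at its feet, standing sideways to the robot (its +x points roughly to the robot's left). The medium board lies on its 34 mm wide slat, which rises 35 degrees towards the rest's +x and has a lip at the low end; the board overhangs the slat by 13 mm on each long edge, its underside centre 52 mm above the rest's origin (centre of its underside).
- long_board: planed pine board, 150 (x) x 60 (y) x 20 (z) mm, lying flat on the bench. Origin at the centre of its underside.
- medium_board: planed pine board, 120 (x) x 60 (y) x 20 (z) mm, lying on the sloping rest at the start, so tilted 35 degrees about its own y. Origin at the centre of its underside, z out of its upper face.
- short_board: planed pine board, 90 (x) x 60 (y) x 20 (z) mm, lying flat on the bench. Origin at the centre of its underside.
- glue_bottle: upright white plastic glue bottle, 60 mm diameter, 160 mm tall; leave alone. Origin at the centre of its underside.
- clay_pot: empty terracotta pot, mouth up, 80 mm across, 75 mm tall; leave alone. Origin at the centre of its underside.
- file: steel file with a wooden handle, about 230 mm long along its x (from -100 to +129 mm), 23 mm thick; leave alone. Origin on its underside near the ferrule.
- spring_clamp: orange plastic spring clamp lying flat, about 130 mm along x, 60 mm wide, 24 mm high; leave alone. Origin on its underside at the pivot.

How it is judged (in metres and radians):
On the way, in this order (a step that is already met when the one before it is completed fails the run):
1. the offcut lies in the tray, let go (x of offcut_mid in the frame of tray between -0.085 and 0.085 m and y of offcut_mid in the frame of tray between -0.07 and 0.07 m and z of offcut_mid in the frame of tray below 0.034 m and contact force between offcut and the fingers below 0.2 N and linear speed of offcut below 0.02 m/s), for 0.2 s.
2. the long board lies in the middle of the mat, square with it, let go (x of long_board in the frame of mat between -0.014 and 0.014 m and y of long_board in the frame of mat between -0.014 and 0.014 m and z of long_board in the frame of mat between 0 and 0.006 m and angle between the x axis of long_board and the x axis of mat, either way round below 0.12 rad and angle between long_board's own z axis and vertical below 0.05 rad and linear speed of long_board below 0.02 m/s and contact force between long_board and the fingers below 0.2 N), for 0.2 s.
3. the medium board lies squarely on the long board, let go (x of medium_board in the frame of long_board between -0.008 and 0.008 m and y of medium_board in the frame of long_board between -0.008 and 0.008 m and z of medium_board in the frame of long_board between 0.017 and 0.023 m and angle between the x axis of medium_board and the x axis of long_board, either way round below 0.09 rad and angle between medium_board's own z axis and vertical below 0.05 rad and linear speed of medium_board below 0.02 m/s and contact force between medium_board and the fingers below 0.2 N), for 0.2 s.
4. the short board lies squarely on the medium board, let go (x of short_board in the frame of medium_board between -0.008 and 0.008 m and y of short_board in the frame of medium_board between -0.008 and 0.008 m and z of short_board in the frame of medium_board between 0.017 and 0.023 m and angle between the x axis of short_board and the x axis of medium_board, either way round below 0.09 rad and angle between short_board's own z axis and vertical below 0.05 rad and linear speed of short_board below 0.02 m/s and contact force between short_board and the fingers below 0.2 N), for 0.2 s.
At the end, for the whole second after the job is handed in: Offcut low inside the tray; long board flat on the mat, centred within 14 mm each way and within 0.12 rad; medium board on it and short board on that, each flat, centred within 8 mm each way and square within 0.09 rad with the board below; all released and at rest (all of step 1 and all of step 2 and all of step 3 and all of step 4); the robot touches nothing.
It fails at once if the glue bottle is disturbed (moved more than 25 mm) (distance of glue_bottle from where it was at the start of the episode above 0.025 m).
It fails at once if the clay pot is disturbed (moved more than 25 mm) (distance of clay_pot from where it was at the start of the episode above 0.025 m).
It fails at once if the file is disturbed (moved more than 25 mm) (distance of file from where it was at the start of the episode above 0.025 m).
It fails at once if the spring clamp is disturbed (moved more than 25 mm) (distance of spring_clamp from where it was at the start of the episode above 0.025 m).
It also fails if it takes over 72 s, if anything falls off the work surface, if the arm or the gripper's body presses on something with over 40 N, if the wrist force passes 120 N, or if a joint passes its speed limit or range.

## Working session

There is one attempt and no reset: what is moved stays moved. The work goes in short steps, each a Python script; the robot and the scene stay as the last script left them, time stands still between calls to the robot, and variables do not carry over. Pictures are saved under pics/ and viewed, at most 10 in all, crops included, and the job is handed in when it is done.

```bash
mkdir -p pics; ls; python3 - <<'E'
from bench import ctrl
import cv2,numpy as np
for n in("top","scene"):
    cv2.imwrite(f"pics/{n}0.png",ctrl.read_camera(n)); p=ctrl.camera_params(n)
    print(n,p["fx"],p["fy"],p["cx"],p["cy"],p["D"]);print(np.round(p["pose"],3))
E
```

```text
pics
top 439.8345263922932 439.8345263922932 324.17816783109765 236.61611744022144 [-0.07659884  0.          0.          0.          0.        ]
[[ 2.100e-02  9.990e-01 -4.800e-02  4.420e-01]
 [-1.000e+00  2.200e-02  1.400e-02  1.000e-03]
 [ 1.500e-02  4.800e-02  9.990e-01  1.087e+00]
 [ 0.000e+00  0.000e+00  0.000e+00  1.000e+00]]
scene 625.1670008139907 625.1670008139907 328.9152632620489 254.0434531653741 [0.00375128 0.         0.         0.         0.        ]
[[-0.101 -0.845  0.525  1.233]
 [ 0.995 -0.078  0.066  0.094]
 [-0.015  0.529  0.849  1.229]
 [ 0.     0.     0.     1.   ]]
```

View pics/top0.png

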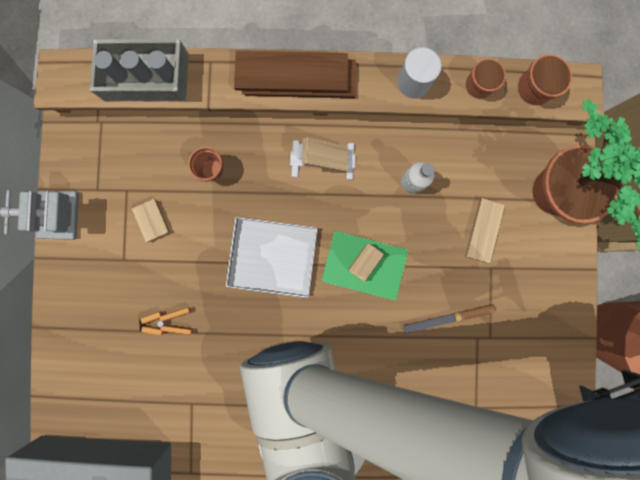

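View pics/scene0.png

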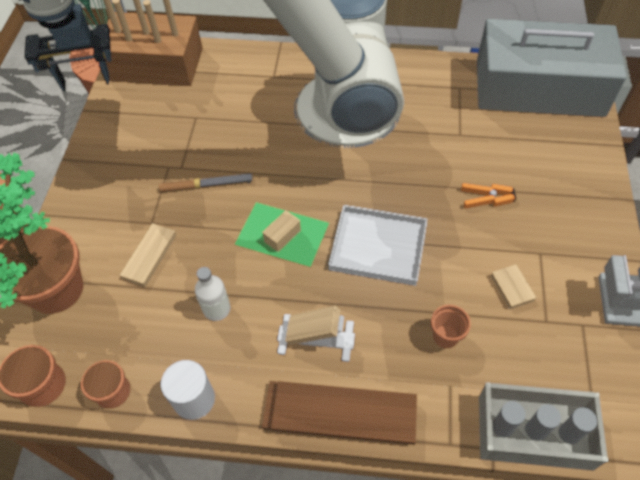

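The top view shows the offcut at (366,262) on the mat at (365,266), the tray at (273,258), and the medium board on the rack at (325,155). The long board is at (486,230), the short board at (150,220), the bottle at (418,178), the pot at (205,164), the file at (450,318) and the clamp at (166,322). The scene view shows the same things from the far side. Next I'll take enlarged crops of the wooden pieces.

```bash
cat > h.py <<'E'
import cv2,numpy as np
from bench import ctrl
def ray(n,px):
    p=ctrl.camera_params(n);K=np.array([[p["fx"],0,p["cx"]],[0,p["fy"],p["cy"]],[0,0,1]])
    u=cv2.undistortPoints(np.float64(px).reshape(-1,1,2),K,np.array(p["D"]))[:,0]
    d=np.c_[u[:,0],-u[:,1],-np.ones(len(u))]; P=np.array(p["pose"])
    return P[:3,3],d@P[:3,:3].T
def onplane(n,px,z):
    o,d=ray(n,px); return o+d*((z-o[2])/d[:,2])[:,None]
def tri(a,b):   # pixel rows in top / scene -> points, miss distance
    o1,D1=ray("top",a);o2,D2=ray("scene",b);out=[]
    for d1,d2 in zip(D1,D2):
        s=np.linalg.lstsq(np.c_[d1,-d2],o2-o1,rcond=None)[0]
        p,q=o1+s[0]*d1,o2+s[1]*d2; out.append(np.r_[(p+q)/2,np.linalg.norm(p-q)])
    return np.array(out)
def proj(n,X):
    p=ctrl.camera_params(n);K=np.array([[p["fx"],0,p["cx"]],[0,p["fy"],p["cy"]],[0,0,1]])
    P=np.array(p["pose"]);c=(np.atleast_2d(X)-P[:3,3])@P[:3,:3];c=c*[1,-1,-1]
    return cv2.projectPoints(c,np.zeros(3),np.zeros(3),K,np.array(p["D"]))[0][:,0]
def montage(im,cs,f):
    t=[]
    for x,y in cs:
        c=im[y-37:y+38,x-50:x+50]; t.append(cv2.resize(c,(400,300),interpolation=cv2.INTER_CUBIC))
    cv2.imwrite(f,np.vstack([np.hstack(t[:2]),np.hstack(t[2:])]))
E
python3 - <<'E'
from h import *
montage(cv2.imread("pics/top0.png"),[(366,262),(325,155),(486,230),(150,220)],"pics/mt.png")
montage(cv2.imread("pics/scene0.png"),[(282,232),(315,330),(148,255),(514,285)],"pics/ms.png")
for n in("top","scene"):
    im=cv2.imread(f"pics/{n}0.png");hsv=cv2.cvtColor(im,cv2.COLOR_BGR2HSV)
    m=cv2.inRange(hsv,(45,100,60),(80,255,255))
    l,_=cv2.findContours(m,0,2)
    for c in l:
        if cv2.contourArea(c)>1500 :
            print(n,cv2.boundingRect(c)); 
            pts=onplane(n,c[:,0].astype(float),.003)[:,:2]
            (r)=cv2.minAreaRect(pts.astype(np.float32));print(r)
E
```

```text
top (322, 232, 86, 68)
((0.4260900616645813, -0.1165434718132019), (0.18716931343078613, 0.12677647173404694), 76.56766510009766)
top (582, 100, 58, 88)
((0.7564424872398376, -0.7627750039100647), (0.1622108817100525, 0.2199200838804245), 87.32952117919922)
scene (236, 204, 91, 62)
((0.428438276052475, -0.11838184297084808), (0.18543963134288788, 0.12671348452568054), 76.19793701171875)
scene (0, 154, 49, 86)
((0.3616459369659424, -0.7769022583961487), (0.27717310190200806, 0.11203767359256744), 21.43839454650879)
```

View pics/mt.png

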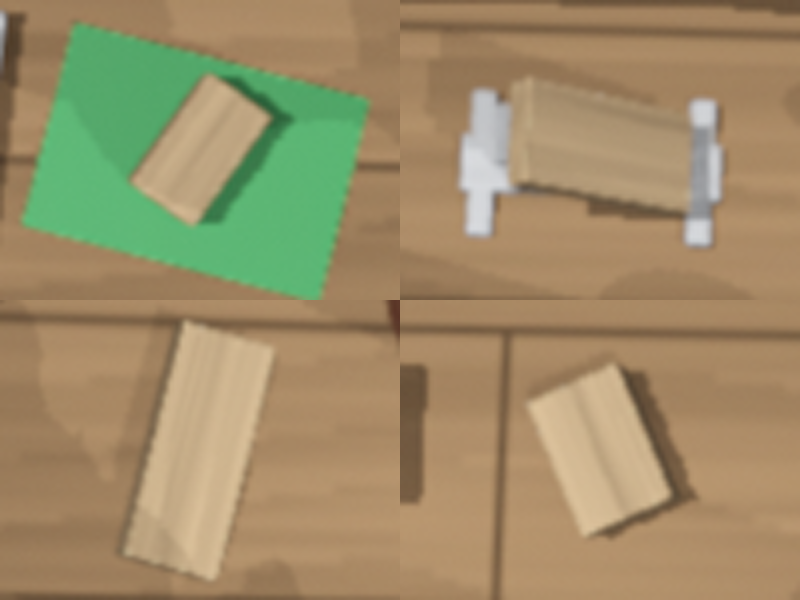

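View pics/ms.png

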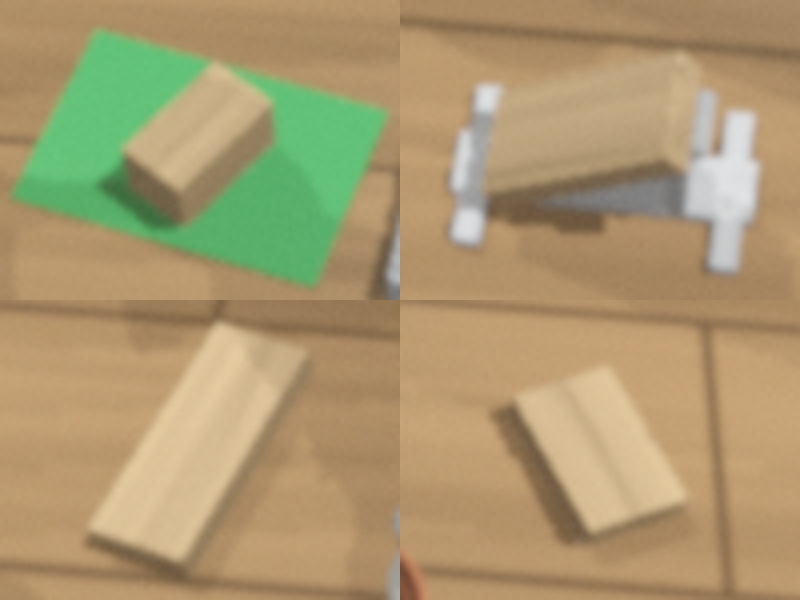

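The crops show the corners clearly: the offcut's top face, both flat boards' upper faces, and the medium board's upper face with its end face at the high (left) end. I'll read the corners in both views, cast them onto planes at the known heights, and compare sizes and the two views.

```bash
cat > meas.py <<'E'
from h import *
C={"top":{"off":(366,262),"med":(325,155),"long":(486,230),"short":(150,220)},
   "scene":{"off":(282,232),"med":(315,330),"long":(148,255),"short":(514,285)}}
# corners in tile pixels, order: long edge A0->A1, then long edge B1->B0
T={"top":{"off":[(210,74),(131,180),(194,224),(272,118)],"long":[(184,21),(127,252),(215,279),(274,49)],
  "short":[(127,104),(186,237),(270,196),(215,64)],"med":[(130,79),(296,121),(287,212),(125,184)]},
 "scene":{"off":[(217,63),(124,148),(182,192),(272,104)],"long":[(220,23),(89,231),(184,266),(308,54)],
  "short":[(115,101),(188,236),(286,198),(209,65)],"med":[(280,53),(101,97),(87,190),(264,158)]}}
s=np.sin(np.radians(35));c=np.cos(np.radians(35));zc=.052+.02*c
Z={"off":[.045]*4,"long":[.02]*4,"short":[.02]*4,"med":[zc+.06*s,zc-.06*s,zc-.06*s,zc+.06*s]}
R={}
for k in Z:
    for n in T:
        px=(np.array(T[n][k],float)+.5)/4-.5+np.array(C[n][k])-[50,37]
        P=np.array([onplane(n,[p],z)[0] for p,z in zip(px,Z[k])])
        a=(P[0]+P[3]-P[1]-P[2])/2; b=(P[0]-P[3]+P[1]-P[2])/2
        ang=np.degrees(np.arctan2(a[1],a[0]))
        bng=np.degrees(np.arctan2(b[1],b[0]))
        R[k,n]=np.r_[P.mean(0),ang]
        print(k,n,np.round(P.mean(0),4),"L",np.linalg.norm(a).round(4),"W",np.linalg.norm(b).round(4),"ang",ang.round(1),"b",bng.round(1))
im=cv2.imread("pics/top0.png")
t=onplane("top",[(235,218),(318,227),(308,297),(227,289)],.025);print("tray",t.mean(0),np.degrees(np.arctan2(*(t[0]-t[1])[1::-1])))
t=onplane("scene",[(342,207),(427,219),(416,282),(330,269)],.025);print("tray",t.mean(0))
E
python3 meas.py
```

```text
off top [ 0.4345 -0.1149  0.045 ] L 0.0783 W 0.0453 ang -35.6 b 56.1
off scene [ 0.4359 -0.1149  0.045 ] L 0.078 W 0.0451 ang 145.7 b -125.8
long top [ 0.5184 -0.4134  0.02  ] L 0.1481 W 0.0587 ang -14.2 b 74.5
long scene [ 0.5203 -0.4137  0.02  ] L 0.1505 W 0.0605 ang 165.8 b -106.3
short top [0.5244 0.4143 0.02  ] L 0.0896 W 0.0587 ang 25.9 b 116.2
short scene [0.5275 0.4116 0.02  ] L 0.0889 W 0.0605 ang -155.9 b -62.1
med top [ 0.683  -0.018   0.0684] L 0.1196 W 0.0584 ang 88.7 b -2.9
med scene [ 0.6861 -0.0186  0.0684] L 0.1172 W 0.0561 ang 88.5 b 178.8
tray [0.43961136 0.11039886 0.025     ] 85.05690747018738
tray [0.44906086 0.1103109  0.025     ]
```

```bash
cat >> h.py <<'E'
def rot(yaw,tilt=0):
    """tool frame for an object frame of this yaw (deg), its +x raised by tilt; both half turns"""
    y,t=np.radians([yaw,tilt]); h=np.array([np.cos(y),np.sin(y),0])
    x=h*np.cos(t)+[0,0,np.sin(t)]; n=-h*np.sin(t)+[0,0,np.cos(t)]; b=np.cross(n,x)
    return [np.c_[x,-b,-n],np.c_[-x,b,-n]],n
def choose(p,Rs):
    q0=np.array(ctrl.current_q()); best=[]
    for R in Rs:
        q=ctrl.ik(p,R)
        if q is not None: best.append((abs(np.array(q)-q0).max(),R))
    return min(best,key=lambda t:t[0])[1]
def pick(under,yaw,tilt=0,up=.004,app=.12,lift=.2):
    Rs,n=rot(yaw,tilt); g=np.array(under)+up*n
    R=choose(g+app*n,Rs); ctrl.goto(g+app*n,R); ctrl.move_l(g,vel=.12)
    ctrl.command_gripper(0.0)
    print("grip mm",91*ctrl.current_grip_width(),"N",ctrl.current_grasp_force())
    ctrl.move_l(g+lift*n,vel=.2)
def place(under,yaw,up=.004,app=.12):
    Rs,n=rot(yaw); g=np.array(under)+up*n
    R=choose(g+app*n,Rs); ctrl.goto(g+app*n,R); ctrl.move_l(g+[0,0,.001],vel=.12)
    print("held mm",91*ctrl.current_grip_width()); ctrl.command_gripper(1.0); ctrl.sleep(.15)
    ctrl.move_l(g+app*n,vel=.2)
MAT=np.array([.4272,-.1174,.003]); MYAW=76.4
E
python3 - <<'E'
from h import *
# feasibility of everything
hx=np.array([np.cos(np.radians(88.3)),np.sin(np.radians(88.3)),0])
Rs,n=rot(88.3,35); u=np.array([.6845,-.0183,.0684])-.02*n
for a in(.004,.1,.2): print("med",[np.round(ctrl.ik(u+a*n,R),0) if ctrl.ik(u+a*n,R) is not None else None for R in Rs])
pick([.4352,-.1149,.003],-35,up=.006,lift=.12); print(ctrl.current_t())
place([.444,.1104,.003],85,up=.006); print(ctrl.current_t())
pick([.5193,-.4135,0],-14.8,lift=.2); print(ctrl.current_t())
place(MAT,MYAW); print(ctrl.current_t())
ctrl.goto([.45,-.35,.3],ctrl.current_eef_rot())
cv2.imwrite("pics/top1.png",ctrl.read_camera("top"));cv2.imwrite("pics/scene1.png",ctrl.read_camera("scene"));print(ctrl.current_t())
E
```

```text
med [array([-22.,  49.,  74.,  34.,  74., -35.]), array([-22.,  49.,  74.,  34.,  74., 145.])]
med [array([-26.,  44.,  69.,  32.,  84., -33.]), array([-26.,  44.,  69.,  32.,  84., 147.])]
med [array([-30.,  42.,  61.,  30.,  95., -30.]), array([-30.,  42.,  61.,  30.,  95., 150.])]
grip mm 44.66739925455688 N 30.00023514032364
4.7333
held mm 44.75884906644021
9.05
grip mm 59.50815479362871 N 30.00059276819229
13.85
held mm 59.77786541564965
17.75
18.9667
```

```bash
python3 - <<'E'
from h import *
montage(cv2.imread("pics/top1.png"),[(273,258),(325,155),(365,266),(418,178)],"pics/mt1.png")
montage(cv2.imread("pics/scene1.png"),[(380,245),(315,330),(282,235),(210,295)],"pics/ms1.png")
E
```

```text
(no output)
```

View pics/mt1.png

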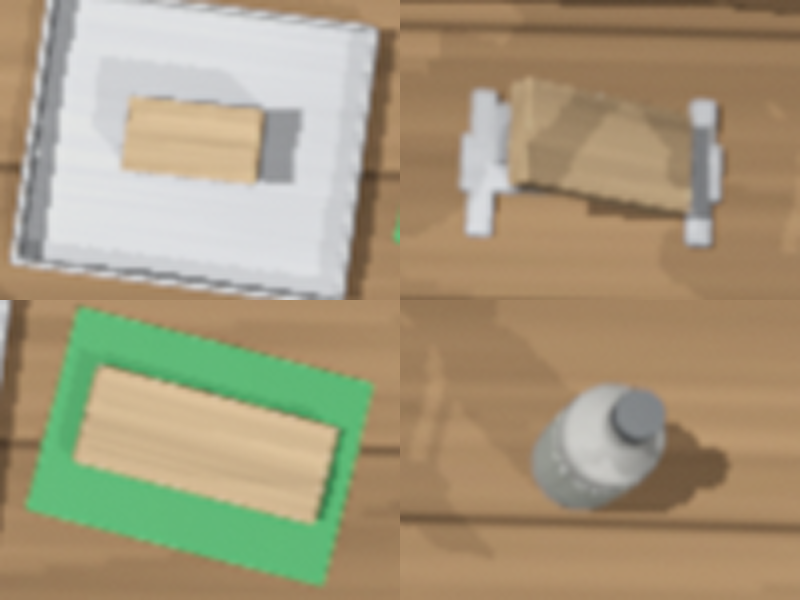

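View pics/ms1.png

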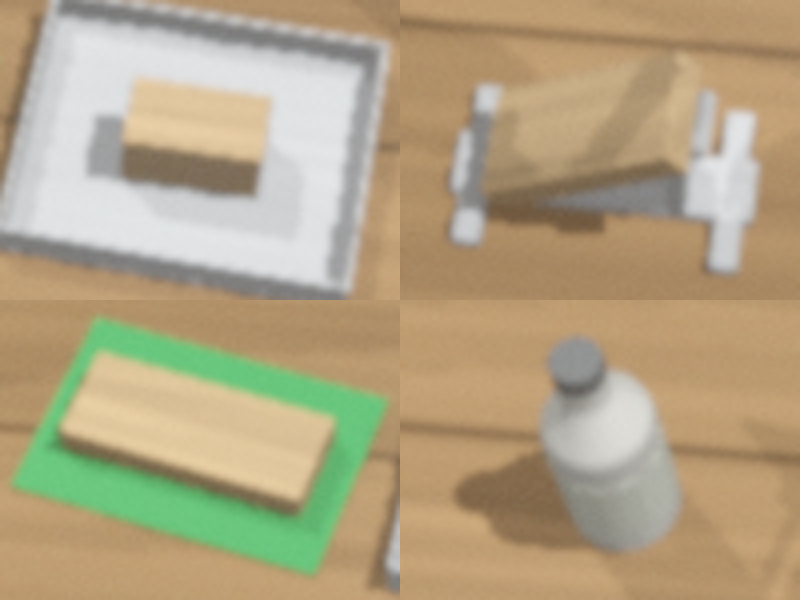

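The offcut lies flat mid-tray and the long board is flat and central on the mat. The rack and bottle are unmoved. Next I'll measure the long board, then pick the medium board along its tilted normal, coming in from above so the bottle stays clear.

```bash
cat >> h.py <<'E'
def rect(n,tile,centre,z):
    px=(np.array(tile,float)+.5)/4-.5+np.array(centre)-[50,37]; P=onplane(n,px,z)
    a=(P[1]+P[2]-P[0]-P[3])/2
    print(n,np.round(P.mean(0),4),np.linalg.norm(a).round(4),np.degrees(np.arctan2(a[1],a[0])).round(1)%180)
    return P.mean(0)
E
python3 - <<'E'
from h import *
c=(rect("top",[(98,66),(340,128),(317,224),(74,163)],(365,266),.023)+rect("scene",[(101,51),(336,120),(303,202),(61,130)],(282,235),.023))/2
print("long centre",c, "bottle",onplane("top",[(408,188)],0))
Rs,n=rot(88.3,35); u=np.array([.6845,-.0183,.0684])-.02*n; g=u+.004*n; up=np.array([0,0,.15])
R=choose(g+.06*n+up,Rs)
ctrl.goto(g+.06*n+up,R); ctrl.move_l(g+.06*n,vel=.2); ctrl.move_l(g,vel=.1)
print(ctrl.current_contact_force()); ctrl.command_gripper(0.); print(91*ctrl.current_grip_width(),ctrl.current_contact_force())
ctrl.move_l(g+.06*n,vel=.15); ctrl.move_l(g+.06*n+up,vel=.25)
print(91*ctrl.current_grip_width(),ctrl.current_t())
d=c[:2]-MAT[:2]; d=d if np.linalg.norm(d)<.004 else 0*d; print("d",d)
place(MAT+[0,0,.02],MYAW); print(ctrl.current_t())
ctrl.goto([.45,.2,.3],ctrl.current_eef_rot())
cv2.imwrite("pics/top2.png",ctrl.read_camera("top"));cv2.imwrite("pics/scene2.png",ctrl.read_camera("scene"));print(ctrl.current_t())
a=[];
for n_,cc in(("top",(365,266)),("scene",(282,235))):
    im=cv2.imread(f"pics/{n_}2.png")[cc[1]-37:cc[1]+38,cc[0]-50:cc[0]+50]; a.append(cv2.resize(im,(400,300),interpolation=cv2.INTER_CUBIC))
cv2.imwrite("pics/m2.png",np.hstack(a))
E
```

```text
top [ 0.4269 -0.1184  0.023 ] 0.1518 77.0
scene [ 0.4287 -0.1176  0.023 ] 0.1503 75.9
long centre [ 0.42777928 -0.1180177   0.023     ] bottle [[ 0.62085239 -0.22215819  0.        ]]
[-0.64779984 -0.14085072  0.38733734]
59.303482660525816 [ 0.09010466 -2.73405451  2.60296698]
59.67107060708278 23.9167
d [ 0.00057928 -0.0006177 ]
held mm 59.56155570102278
27.6917
29.1167
```

View pics/m2.png

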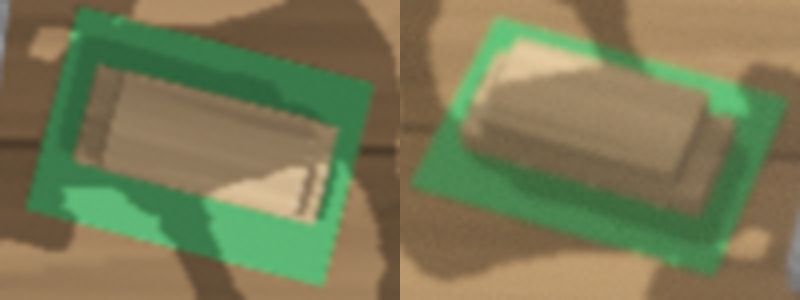

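The medium board is on the long board with a step showing at both ends. I'll check the centring in numbers.

```bash
python3 - <<'E'
from h import *
rect("top",[(122,71),(326,124),(302,216),(103,168)],(365,266),.043)
rect("scene",[(111,38),(309,93),(274,181),(73,115)],(282,235),.043)
rect("scene",[(111,38),(309,93),(274,181),(76,120)],(282,235),.043)
# expected tile pixels of a perfectly centred medium / long
y=np.radians(MYAW);x=np.array([np.cos(y),np.sin(y),0]);b=np.array([-x[1],x[0],0])
for n,c in(("top",(365,266)),("scene",(282,235))):
  for L,z in((.12,.043),(.15,.023)):
    P=[np.r_[MAT[:2],z]+sx*L/2*x+sy*.03*b for sx in(1,-1) for sy in(1,-1)]
    print(n,L,np.round((proj(n,P)-np.array(c)+[50,37]+.5)*4-.5).tolist())
E
```

```text
top [ 0.4275 -0.1197  0.043 ] 0.1237 77.1
scene [ 0.4294 -0.1207  0.043 ] 0.1248 75.4
scene [ 0.4302 -0.1201  0.043 ] 0.1233 76.0
top 0.12 [[99.0, 168.0], [125.0, 71.0], [294.0, 220.0], [319.0, 122.0]]
top 0.15 [[73.0, 161.0], [99.0, 65.0], [313.0, 224.0], [337.0, 128.0]]
scene 0.12 [[313.0, 91.0], [276.0, 173.0], [121.0, 36.0], [81.0, 116.0]]
scene 0.15 [[338.0, 117.0], [302.0, 199.0], [102.0, 50.0], [62.0, 129.0]]
```

The medium board is about 2 mm off centre along its length, well inside the tolerance. Now the short board, aimed at the medium board's measured centre.

```bash
python3 - <<'E'
from h import *
pick([.526,.413,0],25.0,lift=.2); print(ctrl.current_t())
place([.4275,-.119,.043],MYAW); print(ctrl.current_t())
ctrl.goto([.4,.35,.35],ctrl.current_eef_rot()); ctrl.sleep(.3)
a=[]
for n,cc in(("top",(365,266)),("scene",(282,235))):
    im=ctrl.read_camera(n);cv2.imwrite(f"pics/{n}3.png",im)
    a.append(cv2.resize(im[cc[1]-37:cc[1]+38,cc[0]-50:cc[0]+50],(400,300),interpolation=cv2.INTER_CUBIC))
b=[cv2.resize(cv2.imread(f"pics/{n}3.png"),(400,300),interpolation=cv2.INTER_AREA) for n in("top","scene")]
cv2.imwrite("pics/m3.png",np.vstack([np.hstack(a),np.hstack(b)])); print(ctrl.current_t())
y=np.radians(MYAW);x=np.array([np.cos(y),np.sin(y),0]);b=np.array([-x[1],x[0],0])
for n,c in(("top",(365,266)),("scene",(282,235))):
    P=[np.array([.4275,-.119,.063])+sx*.045*x+sy*.03*b for sx in(1,-1) for sy in(1,-1)]
    print(n,np.round((proj(n,P)-np.array(c)+[50,37]+.5)*4-.5).tolist())
E
```

```text
grip mm 59.51162648271058 N 29.99819666147232
33.125
held mm 59.931688135068796
37.7667
42.6917
top [[128.0, 176.0], [155.0, 76.0], [278.0, 215.0], [303.0, 115.0]]
scene [[284.0, 64.0], [246.0, 146.0], [139.0, 23.0], [98.0, 104.0]]
```

View pics/m3.png

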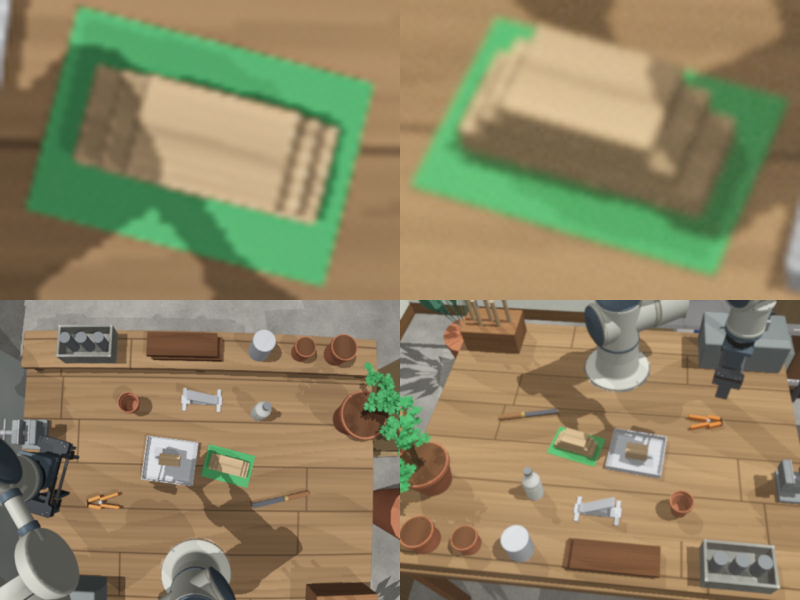

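The plinth is neatly stepped: the short board's corners match the prediction for a centred board to within about 1–2 mm. The steps are even at both ends, the offcut is in the tray, nothing else has moved, and the gripper is clear and open. Handing in.

```bash
python3 -c "
from bench import ctrl
print(ctrl.sign_off())"
```

```text
the job is handed in; nothing more can be done
None
```

The job is handed in, though sign-off returned no verdict: the offcut is in the tray, the three boards are stacked as a centred plinth on the mat (measured within about 2–3 mm), and everything is released at about 43 s of the 72 s allowed.

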